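# Trim the load on the spring scale to the limit clip

### The arm

A 6-joint arm with a two-finger parallel gripper is mounted at the origin on a cart in front of the work surface, level with it; the furniture and walls round the work are solid. World frame = base frame: x ahead of the robot, y to its left, z up, the work surface at z = 0. Lengths are in m, angles in rad, forces in N, time in s.
With the tool pointing down it reaches from about 0.3 to 0.775 m from the base axis. Payload 14.6 kg.
Tool frame: the origin (TCP) lies between the finger pads, 19 mm behind the fingertips; this is the grasp point; z points along the fingers, y is the line along which they close (so a half turn about z gives the same grasp; the last joint's range is limited). The gripper opens to 94 mm and grips with 3 to 60 N. Pads are 16 mm wide; open, the fingers measure 119 mm over their backs; the gripper's body (75 mm by 177 mm) begins 78 mm behind the grasp point.
Start: joints at [1.137, 0.3, 1.521, -0, 1.321, -0.067], TCP at [0.197, 0.513, 0.224] pointing down, gripper open.
Joint ranges: [-3.03, 3.03], [-0.79, 2.21], [0.23, 2.52], [-1.04, 4.18], [0, 3.07], [-2.55, 2.55]. Speed limits (rad/s): [2.22, 2.22, 2.57, 3.14, 3.14, 3.14].

### API

Orientations are given as [roll, pitch, yaw] about the fixed x, y, z axes, in that order (R = Rz(yaw) Ry(pitch) Rx(roll)).
In Python, from station import ctrl, viewer, order gives the robot as it stands (ctrl), with the cameras (viewer) and the job (order).
- The arm moves only by the tool shift_gripper, called after ">>>" as a command line: name --argument value ..., lists and objects as JSON in quotes. Schema: {"type":"object","properties":{"offsets":{"type":"object","properties":{"motion":{"type":"array","items":{"type":"array","items":{"type":"number"},"minItems":6,"maxItems":6},"minItems":1,"maxItems":10}},"additionalProperties":false,"required":["motion"]},"jaw":{"type":"number"},"clamp_n":{"type":"number"},"only":{"type":"string"},"quiet":{"type":"boolean"},"lines":{"type":"string"}},"required":["offsets"],"additionalProperties":false}. offsets is an object whose key "motion" holds a list of rows, 1 to 10 of them, each of 6 numbers: dx, dy, dz in m, then a rotation vector rx, ry, rz in rad; each row shifts and turns the commanded pose from where the row before left it, along the tool's axes as they then stand; what a row does not reach is not made up. A row lasts 1/10 s, in which the tool goes at most 0.05 m and 0.15 rad, less where a joint would pass 70% of its speed; a pose out of reach is approached as far as the arm can. jaw is the finger opening in m, set as the call begins (left out keeps the last). The fingers move at their own pace and stop on an object; clamp_n is the grip in N (left out, the last holds). Time passes only in rows, so rows that do not move let the fingers close. The tool returns the time, the measured TCP pose, the force, the opening and the grip force at its end. only (a regular expression) keeps the lines of the reply that match it, lines (a string "A,B") keeps lines A to B, and quiet returns only ok. Input that does not fit is refused with a message, and nothing moves.
- ctrl.get_obs(): the state, without advancing time (a new reading comes with each control period).
- viewer.camera(name): name is "scene" or "top" or "wrist"; returns a dict with "pixels" (384x512x3 uint8, blue, green, red), "fx", "fy", "cx", "cy" (pixels), "k1" (the pictures are not rectified: a ray, as slopes to the right and down, at radius r is drawn at 1 + k1 r^2 times it, then the intrinsics apply), "extrinsics" (4x4, takes a point from camera to world coordinates). Camera axes: x right, y up, looking along -z (the intrinsics and any distortion apply to the point x, -y, -z); pixel columns grow to the right and rows downward; lengths in m; the calibration is good to about 2 mm. A picture is of the moment at which its call begins. There is no depth.
- order.hand_in(): hands the job in; it is judged then, once.
The state is a dict: "time_s": time; "qpos": joint angles; "joint_vel": joint speeds; "tau": joint torques, N m; "ee_pos": TCP position; "eef_rot": TCP orientation; "force": force on the tool from outside, world axes, zero at the start; "moment": the same for the moment, N m; "grip_width": finger opening in m; "grip_force": force on a finger pad.
Only numpy, scipy, OpenCV 4.12 (cv2) and the standard library are available. Lean on these libraries where they do the work, as an engineer would, in place of code of your own. Each camera call takes 0.05 s, during which the arm holds its last target. There are 200 camera calls.

### The job

The spring scale is overloaded. Lift the steel vee block off its pan and stand it upright on the small plywood board, then lay aluminium parts from the bench on the pan, one at a time, until the pan's pointer rests between the two fingers of the limit clip, and leave any spare parts lying on the bench. Set everything down rather than dropping it, and do not disturb the tape measure or the small screwdriver.

Things in the scene. Friction and masses are not known exactly. Their poses are not given: they have to be found in the camera images.
- scale: grey spring scale fixed to the bench, base plate 130 x 300 x 14 mm; origin on the bench under the centre of the pan; y points from the pan towards the upright aluminium column (60 mm wide, centred 156 mm from the pan's centre, top 172 mm above the bench), x away from the robot
- pan (a joint): downward travel of the pan, m: 0 at the upper stop, 0.004 with the pan empty, 0.075 at the lower stop. Spring 145 N/m: one aluminium part lowers it about 11 mm (9 to 12.5), the vee block about 42 mm. It only slides up and down, never tips, wherever the load lies, and settles within 1.5 s
- pan_floor (a point): centre of the pan's flat upper face (140 mm above the bench less the joint value); the steel pan measures 180 mm along the scale's x and 200 mm along its y, with a rim 3 mm thick standing 6 mm above the face; axes as the scale's
- pointer_tip (a point): end of the pan's dark pointer, a bar 4 mm thick that sticks out towards the column at the height of the pan's face; moves with the pan
- clip_mid (a point): midpoint between the two dark fingers of the limit clip set on the column, one above the other with a clear gap of 20 mm; fixed during the task, set at a different height each time, always higher than the pointer stands at the start. The pointer is in place when its tip is at this height, up to 8 mm above or below
- block: ground steel vee block, 60 x 60 x 45 mm high, about 0.62 kg, vee groove (along its x) upward; at the start it stands on the pan; origin at the centre of its underside, z up; its sides facing +y and -y are plain and flat over the full height
- board: plywood board fixed flat on the bench, 120 x 120 x 8 mm; origin at the centre of its underside (its top is 8 mm above)
- part_1: milled aluminium part with two bores, about 0.16 kg (each one up to 15 % lighter or heavier), 45 x 70 x 22 mm high; lies flat on the bench; origin at the centre of its underside, y along its 70 mm length, x across its 45 mm width, z up
- part_2: milled aluminium part with two bores, about 0.16 kg (each one up to 15 % lighter or heavier), 45 x 70 x 22 mm high; lies flat on the bench; origin at the centre of its underside, y along its 70 mm length, x across its 45 mm width, z up. A tall fixed vice stands between this part and the board: with the TCP 0.25 m above the bench the gripper and a held piece clear it
- part_3: milled aluminium part with two bores, about 0.16 kg (each one up to 15 % lighter or heavier), 45 x 70 x 22 mm high; lies flat on the bench; origin at the centre of its underside, y along its 70 mm length, x across its 45 mm width, z up
- tape: bystander: yellow tape measure, 34 x 80 x 64 mm high; origin at the centre of its underside, y along its 80 mm
- driver: bystander: small screwdriver with an orange-yellow handle lying flat, 19 x 124 x 21 mm; origin at the centre of its underside, y along its length

How it is judged:
By the outcome, as a careful person would: the job done as asked, in the order asked, and still so for the second after the job is handed in, with the robot touching nothing.
It also fails if it takes over 72 s, if anything falls off the work surface, if the arm or the gripper's body presses on something with over 40 N, if the wrist force passes 120 N, or if a joint passes its speed limit or range.

## Working session

There is one attempt and no reset: what is moved stays moved. The work goes in short steps, Python scripts to look and compute and a tool call to move; the robot and the scene stay as the last step left them, time stands still between calls to the robot, and variables do not carry over. Pictures are saved under pics/ and viewed, at most 10 in all, crops included, and the job is handed in when it is done.

```bash
ls; mkdir -p pics
```

Run:
```python
from station import ctrl, viewer, order
import cv2,numpy as np
o=ctrl.get_obs();print({k:np.round(v,3).tolist() for k,v in o.items()})
for n in("scene","top"):
    c=viewer.camera(n);cv2.imwrite(f"pics/{n}0.png",c["pixels"]);print(n,c["fx"],c["fy"],c["cx"],c["cy"],c["k1"],np.round(c["extrinsics"],3).tolist())
a=cv2.imread("pics/scene0.png")
cv2.imwrite("pics/a.png",cv2.resize(a,(800,600)));cv2.imwrite("pics/b.png",cv2.resize(cv2.imread("pics/top0.png"),(800,600)))
```

```text
pics
station.py
{'time_s': 0.0, 'qpos': [1.137, 0.3, 1.522, 0.0, 1.321, -0.067], 'joint_vel': [0.001, -0.001, 0.001, -0.0, -0.001, 0.002], 'tau': [-0.003, -53.179, -35.274, 0.071, 0.024, -0.0], 'ee_pos': [0.197, 0.513, 0.224], 'eef_rot': [-3.14, -0.0, 2.775], 'force': [-0.136, 0.089, -0.431], 'moment': [-0.009, -0.016, 0.045], 'grip_force': 0.0, 'grip_width': 0.094}
scene 442.435671176681 442.435671176681 255.32744188813322 182.5247007532119 0.02061734033782018 [[-0.902, 0.157, -0.403, 0.07], [-0.431, -0.381, 0.818, 0.976], [-0.025, 0.911, 0.411, 0.591], [0.0, 0.0, 0.0, 1.0]]
top 394.3275857182913 394.3275857182913 254.8267901390812 185.68626388610357 -0.02305246344841395 [[-0.023, 0.983, -0.182, 0.345], [-0.999, -0.029, -0.029, 0.046], [-0.034, 0.181, 0.983, 1.136], [0.0, 0.0, 0.0, 1.0]]
```

View pics/a.png

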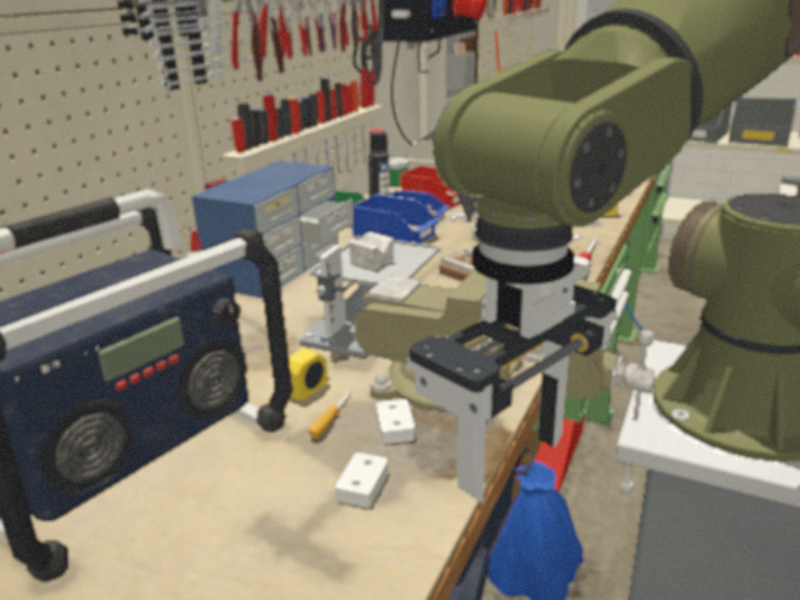

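View pics/b.png

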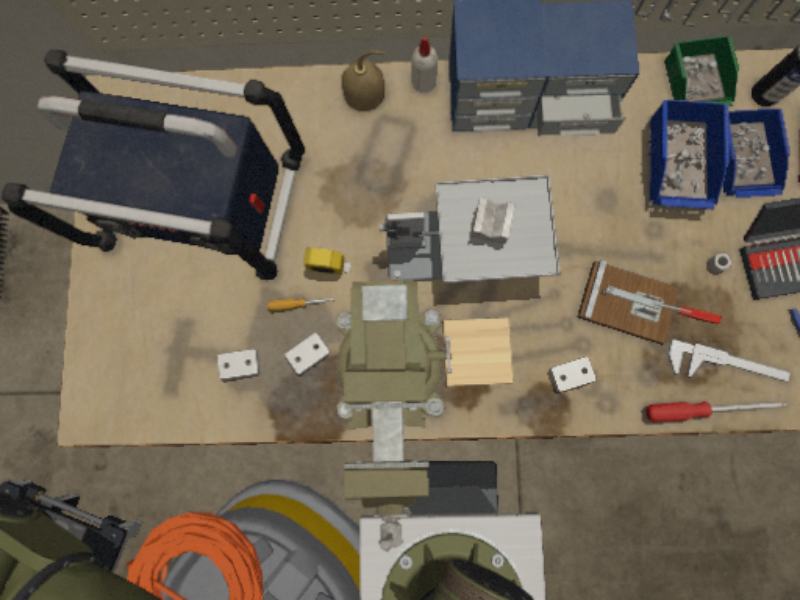

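Scene view: column and pan near (335,290)–(385,260), two parts at (395,420) and (362,480), tape at (308,375) and driver at (328,415). Top view (800 px scale): parts at (238,365), (307,353) and (573,374), board at (478,351), block at (494,220) and column at (410,235). The vice is at (385,350).

Create h.py:
```python
from station import ctrl, viewer, order
import cv2,numpy as np
def K(c): return np.array([[c["fx"],0,c["cx"]],[0,c["fy"],c["cy"]],[0,0,1.]]),np.array([c["k1"],0,0,0,0.])
def rays(c,p):
    k,d=K(c);q=cv2.undistortPoints(np.float64(p).reshape(-1,1,2),k,d).reshape(-1,2)
    E=np.array(c["extrinsics"]);v=np.c_[q[:,0],-q[:,1],-np.ones(len(q))]@E[:3,:3].T
    return E[:3,3],v
def plane(c,p,z):
    o,v=rays(c,p);return o+v*((z-o[2])/v[:,2])[:,None]
def onplane(c,p,n,a):
    o,v=rays(c,p);n=np.array(n);return o+v*((np.dot(a-o,n))/(v@n))[:,None]
def proj(c,P):
    k,d=K(c);E=np.linalg.inv(np.array(c["extrinsics"]));q=np.atleast_2d(P)@E[:3,:3].T+E[:3,3]
    q=q*[1,-1,-1];return cv2.projectPoints(q,np.zeros(3),np.zeros(3),k,d)[0].reshape(-1,2)
def rect(c,m,z):
    # contour of mask on plane z: centre, sizes, yaw of the long side
    P=plane(c,m.reshape(-1,2),z)[:,:2];(x,y),(w,h),a=cv2.minAreaRect((P*1000).astype(np.float32))
    if w>h:w,h,a=h,w,a+90
    return np.round([x/1000,y/1000,w/1000,h/1000],4),round((a+90+90)%180-90,1)  # angle of long side from world x
def seg(im,lo,hi,amin):
    m=cv2.inRange(cv2.cvtColor(im,cv2.COLOR_BGR2HSV),lo,hi)
    return [k for k in cv2.findContours(m,0,cv2.CHAIN_APPROX_NONE)[0] if cv2.contourArea(k)>amin]
```

Run:
```python
from h import *
c=viewer.camera("top");im=c["pixels"]
for n,lo,hi,z in(("white",(0,0,190),(180,45,255),.022),("board",(8,60,170),(25,160,255),.008),("tape",(22,150,120),(32,255,255),.05),("drv",(10,170,120),(22,255,255),.01)):
    for k in seg(im,lo,hi,120):
        M=k.reshape(-1,2).mean(0)
        if 60<M[0]<420 and 90<M[1]<280: print(n,M.round(),cv2.contourArea(k),*rect(c,k,z))
t=cv2.resize(im[100:200,220:380],None,fx=4.9,fy=4.9,interpolation=cv2.INTER_CUBIC);cv2.imwrite("pics/c.png",t)
s=viewer.camera("scene")["pixels"];cv2.imwrite("pics/d.png",cv2.resize(s[135:235,180:300],(720,600),interpolation=cv2.INTER_CUBIC))
```

```text
white [367. 239.] 352.0 [ 0.3917 -0.2293  0.0432  0.0686] -73.6
white [151. 232.] 316.0 [0.4254 0.3763 0.0432 0.0661] -83.3
white [196. 226.] 313.0 [0.4419 0.2482 0.0418 0.0663] -56.0
board [306. 225.] 1598.0 [ 0.4382 -0.0631  0.1186  0.1207] -89.3
tape [207. 165.] 210.5 [0.6115 0.2134 0.0313 0.0666] 80.0
```

View pics/c.png

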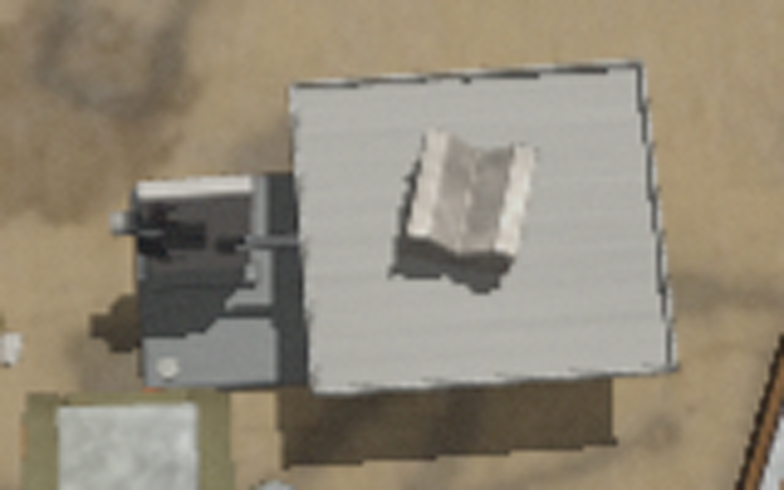

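View pics/d.png

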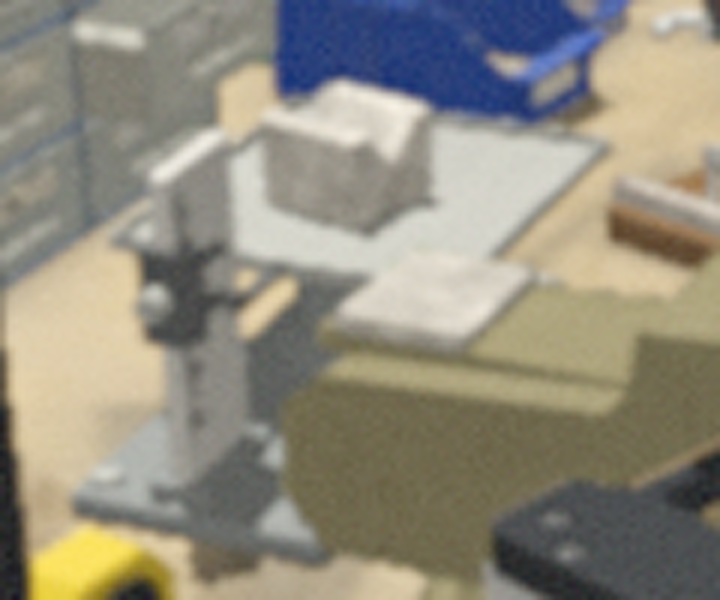

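Top crop (4.9×, offset 220,100): pan corners (292,85), (640,63), (676,370) and (315,392), block top about (427,130), (537,147), (515,250) and (408,235), clip at (175,225) and pointer at (270,241). Scene crop (6×, offset 180,135): clip body at (178,293), a dark finger or pointer near (240,298), column top at (190,155).

Run:
```python
from h import *
c=viewer.camera("top");s=viewer.camera("scene")
C=lambda L:np.array(L)/4.9+[220,100]-.4
D=lambda L:np.array(L)/6+[180,135]-.4
pan=plane(c,C([(292,85),(640,63),(676,370),(315,392)]),.100);print("pan",pan.round(3)[:,:2].tolist(),[round(float(np.linalg.norm(pan[i]-pan[i-1])),3) for i in range(4)])
b=plane(c,C([(427,130),(537,147),(515,250),(408,235)]),.139);print("blk",b.round(3)[:,:2].tolist(),[round(float(np.linalg.norm(b[i]-b[i-1])),3) for i in range(4)],b.mean(0).round(4))
pc=pan.mean(0)[:2];y=(pan[0]-pan[1]+pan[3]-pan[2])[:2];y/=np.linalg.norm(y);print("pc",pc,"yaw y",np.degrees(np.arctan2(y[1],y[0])))
x=np.array([y[1],-y[0]])
print("pointer at .094",plane(c,C([(250,241)]),.094).round(3))
# heights of features in scene: plane through pointer tip, normal scale-y / x
for r in(.10,.12,.135,.156):
  for z in (.09,.094,.1,.11,.12,.13,.172):
    P=np.r_[pc+r*y,z]; print(r,z,((proj(s,P)[0]+.4-[180,135])*6).round(),((proj(c,P)[0]+.4-[220,100])*4.9).round())
```

```text
pan [[0.728, 0.005], [0.735, -0.191], [0.558, -0.198], [0.552, -0.001]] [0.177, 0.196, 0.177, 0.197]
blk [[0.686, -0.065], [0.674, -0.123], [0.618, -0.109], [0.628, -0.052]] [0.06, 0.059, 0.059, 0.057] [ 0.6514 -0.0873  0.139 ]
pc [ 0.64317518 -0.09628072] yaw y 91.84968611697919
pointer at .094 [[0.64  0.031 0.094]]
0.1 0.09 [277. 281.] [299. 241.]
0.1 0.094 [277. 273.] [300. 239.]
0.1 0.1 [276. 261.] [300. 236.]
0.1 0.11 [275. 241.] [300. 231.]
0.1 0.12 [274. 221.] [301. 226.]
0.1 0.13 [273. 201.] [302. 221.]
0.1 0.172 [268. 115.] [304. 198.]
0.12 0.09 [257. 298.] [264. 243.]
0.12 0.094 [257. 290.] [264. 242.]
0.12 0.1 [256. 278.] [264. 239.]
0.12 0.11 [255. 258.] [264. 234.]
0.12 0.12 [254. 237.] [264. 228.]
0.12 0.13 [253. 217.] [265. 223.]
0.12 0.172 [247. 130.] [266. 200.]
0.135 0.09 [242. 310.] [237. 245.]
0.135 0.094 [242. 302.] [237. 243.]
0.135 0.1 [241. 290.] [237. 240.]
0.135 0.11 [240. 270.] [237. 235.]
0.135 0.12 [238. 250.] [237. 230.]
0.135 0.13 [237. 229.] [237. 225.]
0.135 0.172 [231. 141.] [237. 202.]
0.156 0.09 [220. 329.] [199. 247.]
0.156 0.094 [220. 321.] [199. 246.]
0.156 0.1 [219. 309.] [199. 243.]
0.156 0.11 [217. 288.] [199. 238.]
0.156 0.12 [216. 268.] [198. 233.]
0.156 0.13 [214. 247.] [198. 227.]
0.156 0.172 [208. 158.] [196. 205.]
```

Add to h.py:
```python
def delta(x,y,z,yaw):
    # turn first (rz), then shift along the turned tool axes
    from scipy.spatial.transform import Rotation as R
    o=ctrl.get_obs();r=o["eef_rot"];w=np.arctan2(np.sin(r[2]),np.cos(r[2]));a=np.radians(yaw);t=(w-a+np.pi)%(2*np.pi)-np.pi
    d=R.from_euler("xyz",[np.pi,0,a]).inv().apply(np.array([x,y,z])-o["ee_pos"])
    print("rz",round(t,3),"d",d.round(4),"at",np.round(o["ee_pos"],4),"rot",np.round(r,3),"F",np.round(o["force"],1),"grip",round(o["grip_width"],4),"t",round(o["time_s"],1))
```

```bash
python3 -c "
from h import *
delta(.6514,-.0873,.26,168.5)"
```

```text
rz -0.166 d [-0.5648 -0.498  -0.0359] at [0.1972 0.5133 0.2241] rot [-3.141 -0.     2.775] F [-0.1 -0.4 -1. ] grip 0.094 t 0.3
```

>>> shift_gripper --offsets '{"motion": [[0,0,-0.036,0,0,-0.083],[0,0,0,0,0,-0.083],[-0.033,-0.029,0,0,0,0],[-0.033,-0.029,0,0,0,0],[-0.033,-0.029,0,0,0,0],[-0.033,-0.029,0,0,0,0],[-0.033,-0.029,0,0,0,0],[-0.033,-0.029,0,0,0,0],[-0.033,-0.029,0,0,0,0],[-0.033,-0.029,0,0,0,0]]}' --jaw 0.094 --clamp_n 30

```text
time_s: 1.3
ee_pos: [0.4104, 0.2318, 0.2604]
eef_rot: [3.141, 0.0, 2.941]
force: [0.2, 0.1, 0.2]
grip_width: 0.0942
grip_force: 0.0
```

>>> shift_gripper --offsets '{"motion": [[-0.033,-0.029,0,0,0,0],[-0.033,-0.029,0,0,0,0],[-0.033,-0.029,0,0,0,0],[-0.033,-0.029,0,0,0,0],[-0.033,-0.029,0,0,0,0],[-0.033,-0.029,0,0,0,0],[-0.033,-0.029,0,0,0,0],[-0.033,-0.029,0,0,0,0],[0,0,0,0,0,0]]}'

```text
time_s: 2.2
ee_pos: [0.6235, -0.0505, 0.2587]
eef_rot: [-3.141, -0.001, 2.937]
force: [-1.5, 0.3, -0.6]
grip_width: 0.094
grip_force: 0.0
```

Run:
```python
from h import *
delta(.6514,-.0873,.12,168.5)
c=viewer.camera("wrist");cv2.imwrite("pics/w.png",c["pixels"]);s=viewer.camera("scene")["pixels"]
cv2.imwrite("pics/w2.png",np.vstack([cv2.resize(c["pixels"],(400,300)),cv2.resize(s[135:225,180:300],(400,300),interpolation=cv2.INTER_CUBIC)]))
P=np.array([[.6514,-.0873,.139],[.643+.0,-.096,.094]]);print(((proj(c,P))/1.28).round())
```

```text
rz -0.004 d [-0.0346 -0.0305  0.1387] at [ 0.6235 -0.0505  0.2587] rot [-3.141e+00 -1.000e-03  2.937e+00] F [-1.5  0.3 -0.6] grip 0.094 t 2.2
[[175. 172.]
 [171. 155.]]
```

View pics/w2.png

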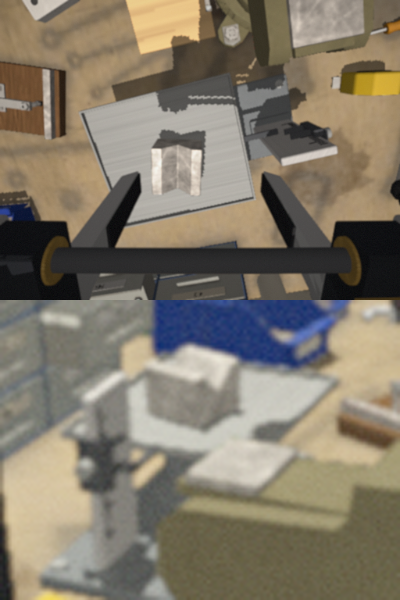

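The wrist view shows the block's top centred at about (176,170), against a predicted (175,172), with its sides square to the fingers. Going down to grasp.

>>> shift_gripper --offsets '{"motion": [[-0.017,-0.015,0,0,0,0],[-0.0176,-0.0155,0,0,0,0],[0,0,0.04,0,0,0],[0,0,0.04,0,0,0],[0,0,0.035,0,0,0],[0,0,0.0237,0,0,0],[0,0,0,0,0,0]]}'

```text
time_s: 3.0
ee_pos: [0.6482, -0.0818, 0.1185]
eef_rot: [3.142, -0.005, 2.942]
force: [0.1, -1.5, 0.1]
grip_width: 0.0937
grip_force: 0.0
```

>>> shift_gripper --offsets '{"motion": [[0,0,0,0,0,0],[0,0,0,0,0,0],[0,0,0,0,0,0],[0,0,0,0,0,0],[0,0,0,0,0,0],[0,0,0,0,0,0]]}' --jaw 0.05 --clamp_n 35

```text
time_s: 3.6
ee_pos: [0.6501, -0.0837, 0.1219]
eef_rot: [-3.141, 0.001, 2.941]
force: [0.2, -2.6, -0.3]
grip_width: 0.0598
grip_force: 34.8
```

>>> shift_gripper --offsets '{"motion": [[0,0,-0.01,0,0,0],[0,0,-0.02,0,0,0],[0,0,-0.02,0,0,0],[0,0,-0.03,0,0,0],[0,0,-0.03,0,0,0],[0,0,-0.03,0,0,0],[0,0,0,0,0,0]]}'

```text
time_s: 4.3
ee_pos: [0.6507, -0.0832, 0.2658]
eef_rot: [3.141, 0.006, 2.941]
force: [0.3, 0.6, -5.1]
grip_width: 0.0599
grip_force: 34.8
```

```bash
python3 -c "
from h import *
delta(.4382,-.073,.25,90)"
```

```text
rz 1.37 d [ 0.0102 -0.2125  0.0158] at [ 0.6507 -0.0832  0.2658] rot [3.141 0.006 2.941] F [ 0.3  0.6 -5.1] grip 0.0599 t 4.3
```

>>> shift_gripper --offsets '{"motion": [[0,0,0,0,0,0.137],[0,0,0,0,0,0.137],[0,0,0,0,0,0.137],[0,0,0,0,0,0.137],[0,0,0,0,0,0.137],[0,0,0,0,0,0.137],[0,0,0,0,0,0.137],[0,0,0,0,0,0.137],[0,0,0,0,0,0.137],[0,0,0,0,0,0.137]]}'

```text
time_s: 5.3
ee_pos: [0.6493, -0.0831, 0.259]
eef_rot: [-3.138, -0.001, 1.565]
force: [0.2, 0.0, -5.7]
grip_width: 0.0598
grip_force: 34.8
```

>>> shift_gripper --offsets '{"motion": [[0.01,-0.035,0,0,0,0],[0,-0.035,0,0,0,0],[0,-0.035,0,0,0,0],[0,-0.035,0,0,0,0],[0,-0.035,0,0,0,0],[0,-0.0375,0,0,0,0],[0,0,0,0,0,0],[0,0,0,0,0,0]]}'

```text
time_s: 6.1
ee_pos: [0.4369, -0.0732, 0.2608]
eef_rot: [-3.141, -0.0, 1.571]
force: [1.0, -0.4, -6.5]
grip_width: 0.0599
grip_force: 34.8
```

Run:
```python
from h import *
delta(.4382,-.073,.06,90)
s=viewer.camera("scene")["pixels"];w=viewer.camera("wrist")["pixels"]
cv2.imwrite("pics/e.png",np.vstack([cv2.resize(w,(400,300)),cv2.resize(s[145:220,180:280],(400,300),interpolation=cv2.INTER_CUBIC)]))
```

```text
rz -0.0 d [2.000e-04 1.300e-03 2.008e-01] at [ 0.4369 -0.0732  0.2608] rot [-3.141 -0.     1.571] F [ 1.  -0.4 -6.5] grip 0.0599 t 6.1
```

View pics/e.png

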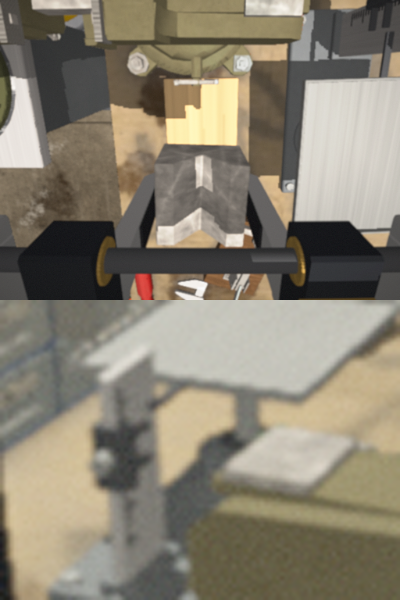

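Block held upright over the board; the pan has risen to its empty height. Lowering it onto the board.

>>> shift_gripper --offsets '{"motion": [[0,0.001,0.04,0,0,0],[0,0,0.045,0,0,0],[0,0,0.045,0,0,0],[0,0,0.04,0,0,0],[0,0,0.03,0,0,0],[0,0,0.012,0,0,0],[0,0,0,0,0,0],[0,0,0,0,0,0]]}'

```text
time_s: 7.0
ee_pos: [0.4393, -0.0735, 0.0505]
eef_rot: [3.14, 0.0, 1.571]
force: [-0.0, -0.1, -5.8]
grip_width: 0.0595
grip_force: 34.8
```

>>> shift_gripper --offsets '{"motion": [[0,0,0.004,0,0,0],[0,0,0.003,0,0,0],[0,0,0,0,0,0]]}'

```text
time_s: 7.3
ee_pos: [0.4385, -0.0734, 0.0427]
eef_rot: [3.141, 0.0, 1.571]
force: [0.1, 0.6, -5.9]
grip_width: 0.0597
grip_force: 34.8
```

>>> shift_gripper --offsets '{"motion": [[0,0,0.003,0,0,0],[0,0,0.001,0,0,0],[0,0,0,0,0,0]]}'

```text
time_s: 7.6
ee_pos: [0.4383, -0.0734, 0.0384]
eef_rot: [-3.141, -0.0, 1.571]
force: [-0.2, -0.3, -6.1]
grip_width: 0.0599
grip_force: 34.8
```

>>> shift_gripper --offsets '{"motion": [[0,0,0.0015,0,0,0],[0,0,0,0,0,0]]}'

```text
time_s: 7.8
ee_pos: [0.4384, -0.0733, 0.0369]
eef_rot: [-3.141, -0.0, 1.571]
force: [-0.7, 0.4, -6.1]
grip_width: 0.0597
grip_force: 34.8
```

>>> shift_gripper --offsets '{"motion": [[0,0,0.0015,0,0,0],[0,0,0,0,0,0]]}'

```text
time_s: 8.0
ee_pos: [0.4384, -0.0734, 0.0367]
eef_rot: [-3.141, -0.0, 1.571]
force: [-9.9, 2.8, 19.0]
grip_width: 0.0596
grip_force: 34.8
```

>>> shift_gripper --offsets '{"motion": [[0,0,-0.0008,0,0,0],[0,0,0,0,0,0]]}'

```text
time_s: 8.2
ee_pos: [0.4386, -0.0734, 0.0368]
eef_rot: [3.141, 0.0, 1.571]
force: [-3.9, 1.0, 4.9]
grip_width: 0.0599
grip_force: 34.8
```

>>> shift_gripper --offsets '{"motion": [[0,0,0,0,0,0],[0,0,0,0,0,0],[0,0,0,0,0,0],[0,0,0,0,0,0],[0,0,0,0,0,0]]}' --jaw 0.094

```text
time_s: 8.7
ee_pos: [0.4385, -0.0734, 0.0363]
eef_rot: [3.141, 0.0, 1.571]
force: [-0.3, 0.0, 0.8]
grip_width: 0.0936
grip_force: 0.0
```

>>> shift_gripper --offsets '{"motion": [[0,0,-0.02,0,0,0],[0,0,-0.03,0,0,0],[0,0,-0.04,0,0,0],[0,0,-0.045,0,0,0],[0,0,-0.045,0,0,0],[0,0,-0.03,0,0,0],[0,0,0,0,0,0]]}'

```text
time_s: 9.4
ee_pos: [0.4396, -0.0737, 0.2503]
eef_rot: [3.135, 0.002, 1.571]
force: [-0.3, -0.4, -0.7]
grip_width: 0.0944
grip_force: 0.0
```

```bash
python3 -c "
from h import *
delta(.3917,-.2293,.023,106.4)"
```

```text
rz -0.286 d [-0.1358 -0.0899  0.2273] at [ 0.4396 -0.0737  0.2503] rot [3.135e+00 2.000e-03 1.571e+00] F [-0.3 -0.4 -0.7] grip 0.0944 t 9.4
```

>>> shift_gripper --offsets '{"motion": [[0,0,0,0,0,-0.143],[0,0,0,0,0,-0.143],[-0.034,-0.0225,0,0,0,0],[-0.034,-0.0225,0,0,0,0],[-0.034,-0.0225,0,0,0,0],[-0.034,-0.0225,0,0,0,0],[0,0,0.045,0,0,0],[0,0,0.045,0,0,0],[0,0,0.04,0,0,0],[0,0,0.03,0,0,0]]}'

```text
time_s: 10.4
ee_pos: [0.3892, -0.2285, 0.0832]
eef_rot: [-3.14, -0.002, 1.856]
force: [-0.1, 0.0, 0.1]
grip_width: 0.0941
grip_force: 0.0
```

>>> shift_gripper --offsets '{"motion": [[0,0,0,0,0,0],[0,0,0,0,0,0]]}'

```text
time_s: 10.6
ee_pos: [0.3904, -0.2292, 0.0866]
eef_rot: [-3.141, -0.001, 1.857]
force: [0.2, 0.4, 0.7]
grip_width: 0.094
grip_force: 0.0
```

Run:
```python
from h import *
delta(.3917,-.2293,.023,106.4)
c=viewer.camera("top");w=viewer.camera("wrist")
cv2.imwrite("pics/f.png",np.hstack([cv2.resize(w["pixels"],(400,300)),cv2.resize(c["pixels"][100:280,220:460],(400,300))]))
print(proj(w,[[.3917,-.2293,.022]])/1.28)
```

```text
rz -0.0 d [-0.0004  0.0012  0.0636] at [ 0.3904 -0.2292  0.0866] rot [-3.141e+00 -1.000e-03  1.857e+00] F [0.2 0.4 0.7] grip 0.094 t 10.6
[[200.83266201 161.15102651]]
```

View pics/f.png

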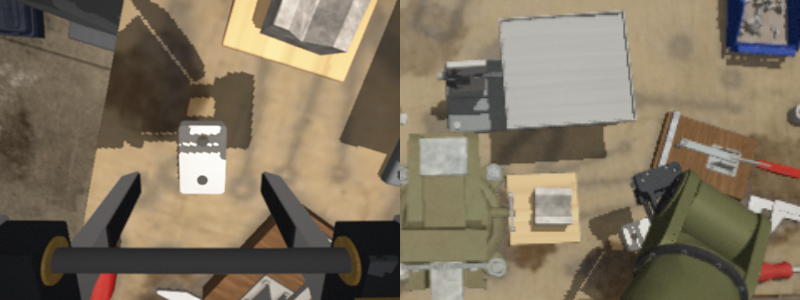

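Block stands on the board (top crop (553,205)); the part is centred between the fingers at (202,158), predicted (201,161). Grasping.

>>> shift_gripper --offsets '{"motion": [[0,0.001,0.03,0,0,0],[0,0,0.02,0,0,0],[0,0,0.0135,0,0,0],[0,0,0,0,0,0]]}'

```text
time_s: 11.1
ee_pos: [0.3914, -0.2289, 0.0228]
eef_rot: [-3.141, -0.0, 1.857]
force: [-0.1, -0.4, 0.0]
grip_width: 0.094
grip_force: 0.0
```

>>> shift_gripper --offsets '{"motion": [[0,0,0,0,0,0],[0,0,0,0,0,0],[0,0,0,0,0,0],[0,0,0,0,0,0],[0,0,0,0,0,0],[0,0,0,0,0,0],[0,0,0,0,0,0]]}' --jaw 0.035 --clamp_n 20

```text
time_s: 11.8
ee_pos: [0.3914, -0.229, 0.0229]
eef_rot: [3.142, 0.0, 1.857]
force: [-0.6, -0.0, 1.5]
grip_width: 0.0451
grip_force: 20.0
```

>>> shift_gripper --offsets '{"motion": [[0,0,-0.02,0,0,0],[0,0,-0.04,0,0,0],[0,0,-0.045,0,0,0],[0,0,-0.045,0,0,0],[0,0,-0.045,0,0,0],[0,0,-0.035,0,0,0],[0,0,0,0,0,0]]}'

```text
time_s: 12.5
ee_pos: [0.3924, -0.2297, 0.2572]
eef_rot: [3.137, 0.006, 1.857]
force: [0.2, -0.1, -2.7]
grip_width: 0.0448
grip_force: 20.0
```

```bash
python3 -c "
from h import *
delta(.615,-.145,.165,92)"
```

```text
rz 0.251 d [0.0768 0.2254 0.0922] at [ 0.3924 -0.2297  0.2572] rot [3.137 0.006 1.857] F [ 0.2 -0.1 -2.7] grip 0.0448 t 12.5
```

>>> shift_gripper --offsets '{"motion": [[0,0,0,0,0,0.125],[0,0,0,0,0,0.126],[0.0128,0.0375,0,0,0,0],[0.0128,0.0375,0,0,0,0],[0.0128,0.0375,0,0,0,0],[0.0128,0.0375,0,0,0,0],[0.0128,0.0375,0,0,0,0],[0.0128,0.0375,0,0,0,0],[0,0,0,0,0,0],[0,0,0,0,0,0]]}'

```text
time_s: 13.5
ee_pos: [0.6135, -0.1439, 0.2507]
eef_rot: [-3.139, -0.001, 1.607]
force: [-0.0, -0.4, -1.9]
grip_width: 0.0445
grip_force: 20.0
```

>>> shift_gripper --offsets '{"motion": [[0,0,0.04,0,0,0],[0,0,0.03,0,0,0],[0,0,0.022,0,0,0],[0,0,0,0,0,0],[0,0,0,0,0,0]]}'

```text
time_s: 14.0
ee_pos: [0.6132, -0.1448, 0.1617]
eef_rot: [3.141, 0.0, 1.605]
force: [-0.3, -0.2, -1.2]
grip_width: 0.0448
grip_force: 20.0
```

```bash
python3 -c "
from h import *
delta(.615,-.145,.159,92)"
```

```text
rz -0.001 d [-0.0002  0.0018  0.0027] at [ 0.6132 -0.1448  0.1617] rot [3.141 0.    1.605] F [-0.3 -0.2 -1.2] grip 0.0448 t 14.0
```

>>> shift_gripper --offsets '{"motion": [[0,0,0.003,0,0,0],[0,0,0.003,0,0,0],[0,0,0.003,0,0,0],[0,0,0.003,0,0,0],[0,0,0,0,0,0],[0,0,0,0,0,0],[0,0,0,0,0,0],[0,0,0,0,0,0]]}'

```text
time_s: 14.8
ee_pos: [0.6135, -0.1443, 0.1489]
eef_rot: [-3.142, 0.0, 1.606]
force: [0.1, -0.4, 0.5]
grip_width: 0.0449
grip_force: 20.0
```

>>> shift_gripper --offsets '{"motion": [[0,0,0.001,0,0,0],[0,0,0,0,0,0],[0,0,0,0,0,0],[0,0,0,0,0,0]]}'

```text
time_s: 15.2
ee_pos: [0.6136, -0.1443, 0.1479]
eef_rot: [3.142, 0.0, 1.606]
force: [-0.5, 0.3, -0.1]
grip_width: 0.045
grip_force: 20.0
```

>>> shift_gripper --offsets '{"motion": [[0,0,0,0,0,0],[0,0,0,0,0,0],[0,0,0,0,0,0],[0,0,0,0,0,0]]}' --jaw 0.058

```text
time_s: 15.6
ee_pos: [0.6136, -0.1443, 0.1478]
eef_rot: [-3.142, 0.0, 1.606]
force: [-0.0, 1.0, 0.6]
grip_width: 0.0579
grip_force: 0.0
```

>>> shift_gripper --offsets '{"motion": [[0,0,-0.01,0,0,0],[0,0,-0.02,0,0,0],[0,0,-0.04,0,0,0],[0,0,-0.045,0,0,0],[0,0,0,0,0,0]]}' --jaw 0.094

```text
time_s: 16.1
ee_pos: [0.615, -0.1447, 0.2705]
eef_rot: [3.131, 0.003, 1.606]
force: [0.2, -0.4, 0.4]
grip_width: 0.0931
grip_force: 0.0
```

Run:
```python
from h import *
delta(.4419,.2482,.26,124)
s=viewer.camera("scene")
cv2.imwrite("pics/g.png",cv2.resize(s["pixels"][145:220,180:280],(800,600),interpolation=cv2.INTER_CUBIC))
pc=np.array([.643,-.096]);y=np.array([-.032,.9995])
for z in(.104,.114,.125,.136):print(z,[((proj(s,np.r_[pc+r*y,z])[0]+.4-[180,145])*8).round().tolist() for r in(.1,.12,.135)])
```

```text
rz -0.558 d [0.4225 0.0762 0.0105] at [ 0.615  -0.1447  0.2705] rot [3.131e+00 3.000e-03 1.606e+00] F [ 0.2 -0.4  0.4] grip 0.0931 t 16.1
0.104 [[368.0, 258.0], [341.0, 280.0], [320.0, 297.0]]
0.114 [[366.0, 231.0], [339.0, 253.0], [319.0, 270.0]]
0.125 [[365.0, 202.0], [338.0, 223.0], [317.0, 240.0]]
0.136 [[363.0, 172.0], [336.0, 193.0], [315.0, 209.0]]
```

View pics/g.png

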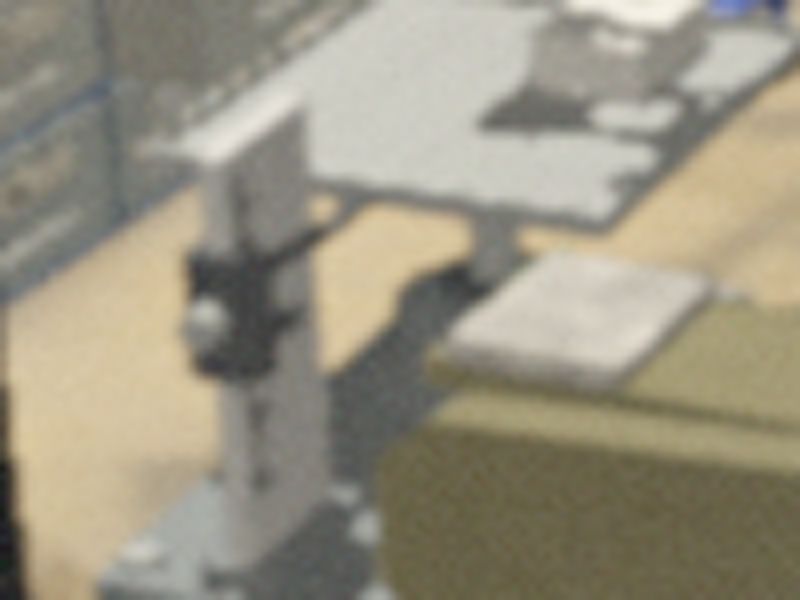

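After one part, the pointer runs from (350,208) to about (275,255). The clip fingers are near (290,260) and (290,315), so the gap's middle is around row 287. One part is worth about 30 px here, so a second part should centre it.

>>> shift_gripper --offsets '{"motion": [[0,0,0,0,0,-0.14],[0,0,0,0,0,-0.14],[0,0,0,0,0,-0.14],[0,0,0,0,0,-0.138],[0.042,0.0076,0,0,0,0],[0.042,0.0076,0,0,0,0],[0.042,0.0076,0,0,0,0],[0.042,0.0076,0,0,0,0],[0.042,0.0076,0,0,0,0]]}'

```text
time_s: 17.05
ee_pos: [0.5265, 0.0524, 0.2623]
eef_rot: [-3.141, -0.001, 2.164]
force: [0.0, 0.5, -0.6]
grip_width: 0.0936
grip_force: 0.0
```

>>> shift_gripper --offsets '{"motion": [[0.042,0.0076,0,0,0,0],[0.042,0.0076,0,0,0,0],[0.042,0.0076,0,0,0,0],[0.042,0.0076,0,0,0,0],[0.042,0.0076,0,0,0,0],[0,0,0,0,0,0],[0,0,0,0,0,0]]}'

```text
time_s: 17.75
ee_pos: [0.4414, 0.2467, 0.2624]
eef_rot: [-3.141, 0.0, 2.166]
force: [0.5, -0.2, 0.5]
grip_width: 0.0939
grip_force: 0.0
```

Run:
```python
from h import *
delta(.4419,.2482,.023,124)
w=viewer.camera("wrist")
cv2.imwrite("pics/i.png",cv2.resize(w["pixels"],(400,300)))
print(proj(w,[[.4419,.2482,.022]])/1.28)
for k in seg(w["pixels"],(0,0,190),(180,45,255),400): print(k.reshape(-1,2).mean(0)/1.28,*rect(w,k,.022))
```

```text
rz 0.001 d [0.001  0.0012 0.2394] at [0.4414 0.2467 0.2624] rot [-3.141  0.     2.166] F [ 0.5 -0.2  0.5] grip 0.0939 t 17.8
[[201.22913105 123.02026076]]
[185.37409856 243.05138221] [0.5443 0.0449 0.0352 0.0749] 34.3
[ 46.23388453 168.63088565] [0.2623 0.0287 0.0632 0.109 ] -0.1
[202.1061769  121.74707602] [0.4426 0.25   0.0456 0.0704] -56.5
[ 7.51201923 72.06864316] [0.1508 0.1464 0.0342 0.0557] -68.5
[244.31733631  45.5031622 ] [0.4259 0.3775 0.0458 0.0709] -82.7
```

View pics/i.png

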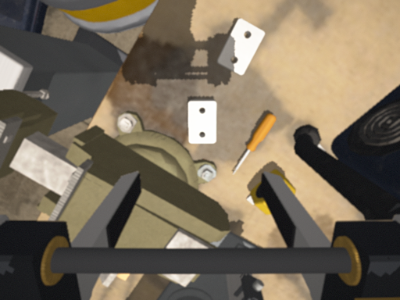

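Wrist view: the part is at (202,122), square to the fingers. The driver at (258,140) and the vice at lower left are clear of the finger paths. Descending with a narrower opening.

>>> shift_gripper --offsets '{"motion": [[0.002,0.002,0.045,0,0,0],[0,0,0.045,0,0,0],[0,0,0.045,0,0,0],[0,0,0.04,0,0,0],[0,0,0.03,0,0,0],[0,0,0.02,0,0,0],[0,0,0.0144,0,0,0],[0,0,0,0,0,0],[0,0,0,0,0,0]]}' --jaw 0.075

```text
time_s: 18.7
ee_pos: [0.4429, 0.2484, 0.0238]
eef_rot: [-3.141, 0.0, 2.162]
force: [-0.2, -0.4, 0.0]
grip_width: 0.0748
grip_force: 0.0
```

>>> shift_gripper --offsets '{"motion": [[0,0,0,0,0,0],[0,0,0,0,0,0],[0,0,0,0,0,0],[0,0,0,0,0,0],[0,0,0,0,0,0]]}' --jaw 0.035 --clamp_n 20

```text
time_s: 19.2
ee_pos: [0.4425, 0.2493, 0.0237]
eef_rot: [3.141, 0.0, 2.164]
force: [-0.2, -0.5, 2.3]
grip_width: 0.0448
grip_force: 20.0
```

>>> shift_gripper --offsets '{"motion": [[0,0,-0.02,0,0,0],[0,0,-0.04,0,0,0],[0,0,-0.045,0,0,0],[0,0,-0.045,0,0,0],[0,0,-0.045,0,0,0],[0,0,-0.045,0,0,0],[0,0,-0.01,0,0,0],[0,0,0,0,0,0]]}'

```text
time_s: 20.0
ee_pos: [0.4427, 0.2493, 0.2744]
eef_rot: [3.139, 0.0, 2.164]
force: [-0.3, -0.3, -2.0]
grip_width: 0.0449
grip_force: 20.0
```

```bash
python3 -c "
from h import *
delta(.615,-.05,.26,92)"
```

```text
rz 0.558 d [-0.3052  0.1618  0.0144] at [0.4427 0.2493 0.2744] rot [3.139 0.    2.164] F [-0.3 -0.3 -2. ] grip 0.0449 t 20.0
```

>>> shift_gripper --offsets '{"motion": [[0,0,0,0,0,0.14],[0,0,0,0,0,0.14],[0,0,0,0,0,0.14],[0,0,0,0,0,0.138],[-0.038,0.0202,0,0,0,0],[-0.038,0.0202,0,0,0,0],[-0.038,0.0202,0,0,0,0],[-0.038,0.0202,0,0,0,0]]}'

```text
time_s: 20.8
ee_pos: [0.5285, 0.0985, 0.2709]
eef_rot: [-3.138, 0.0, 1.606]
force: [-0.2, 0.8, -1.7]
grip_width: 0.0449
grip_force: 20.0
```

>>> shift_gripper --offsets '{"motion": [[-0.038,0.0202,0,0,0,0],[-0.038,0.0202,0,0,0,0],[-0.038,0.0202,0,0,0,0],[-0.038,0.0202,0,0,0,0],[0,0,0,0,0,0],[0,0,0,0,0,0],[0,0,0,0,0,0]]}'

```text
time_s: 21.5
ee_pos: [0.614, -0.0481, 0.2721]
eef_rot: [-3.139, -0.001, 1.607]
force: [0.7, 0.5, -2.1]
grip_width: 0.0449
grip_force: 20.0
```

```bash
python3 -c "
from h import *
delta(.615,-.05,.151,92)"
```

```text
rz 0.001 d [-0.002   0.0009  0.1211] at [ 0.614  -0.0481  0.2721] rot [-3.139e+00 -1.000e-03  1.607e+00] F [ 0.7  0.5 -2.1] grip 0.0449 t 21.5
```

>>> shift_gripper --offsets '{"motion": [[-0.002,0.001,0.04,0,0,0],[0,0,0.04,0,0,0],[0,0,0.025,0,0,0],[0,0,0.013,0,0,0],[0,0,0.003,0,0,0],[0,0,0.003,0,0,0],[0,0,0.003,0,0,0],[0,0,0.002,0,0,0],[0,0,0,0,0,0],[0,0,0,0,0,0]]}'

```text
time_s: 22.5
ee_pos: [0.6158, -0.0509, 0.1449]
eef_rot: [3.141, 0.0, 1.606]
force: [0.7, 0.1, -0.4]
grip_width: 0.0447
grip_force: 20.0
```

>>> shift_gripper --offsets '{"motion": [[0,0,0.0025,0,0,0],[0,0,0.0025,0,0,0],[0,0,0,0,0,0],[0,0,0,0,0,0],[0,0,0,0,0,0],[0,0,0,0,0,0]]}'

```text
time_s: 23.1
ee_pos: [0.6156, -0.0509, 0.1395]
eef_rot: [-3.141, 0.0, 1.606]
force: [-0.1, -0.1, -0.8]
grip_width: 0.0451
grip_force: 20.0
```

>>> shift_gripper --offsets '{"motion": [[0,0,0,0,0,0]]}'

```text
time_s: 23.2
ee_pos: [0.6156, -0.0509, 0.1395]
eef_rot: [-3.142, 0.0, 1.606]
force: [-1.1, -1.8, 0.0]
grip_width: 0.0447
grip_force: 20.0
```

>>> shift_gripper --offsets '{"motion": [[0,0,0.0015,0,0,0],[0,0,0,0,0,0],[0,0,0,0,0,0]]}'

```text
time_s: 23.5
ee_pos: [0.6156, -0.051, 0.1379]
eef_rot: [3.142, 0.0, 1.606]
force: [-0.4, -0.1, -0.1]
grip_width: 0.0443
grip_force: 20.0
```

>>> shift_gripper --offsets '{"motion": [[0,0,0,0,0,0],[0,0,0,0,0,0],[0,0,0,0,0,0],[0,0,0,0,0,0]]}' --jaw 0.058

```text
time_s: 23.9
ee_pos: [0.6156, -0.0509, 0.138]
eef_rot: [3.142, -0.0, 1.606]
force: [-0.3, 0.7, 0.2]
grip_width: 0.0582
grip_force: 0.0
```

>>> shift_gripper --offsets '{"motion": [[0,0,-0.01,0,0,0],[0,0,-0.02,0,0,0],[0,0,-0.04,0,0,0],[0,0,-0.045,0,0,0],[0,-0.03,0,0,0,0],[0,-0.045,0,0,0,0],[0,-0.045,0,0,0,0],[0,-0.03,0,0,0,0],[0,0,0,0,0,0],[0,0,0,0,0,0]]}' --jaw 0.094

```text
time_s: 24.9
ee_pos: [0.4659, -0.0562, 0.2541]
eef_rot: [3.14, 0.0, 1.606]
force: [0.7, -1.4, -0.7]
grip_width: 0.0941
grip_force: 0.0
```

Run:
```python
from h import *
delta(.5,-.05,.26,92)
s=viewer.camera("scene");c=viewer.camera("top")
cv2.imwrite("pics/j.png",np.hstack([cv2.resize(s["pixels"][155:205,195:255],(480,400),interpolation=cv2.INTER_CUBIC),cv2.resize(c["pixels"][95:225,230:334],(320,400),interpolation=cv2.INTER_CUBIC)]))
```

```text
rz -0.0 d [ 0.005   0.0342 -0.0059] at [ 0.4659 -0.0562  0.2541] rot [3.14  0.    1.606] F [ 0.7 -1.4 -0.7] grip 0.0941 t 24.9
```

View pics/j.png

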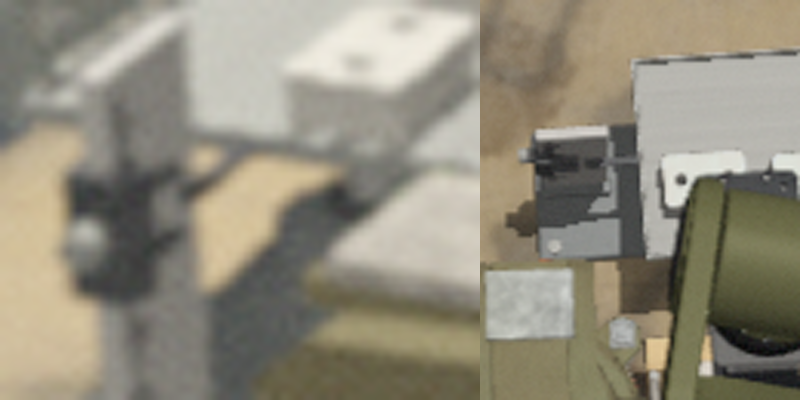

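The top part of the view shows both parts on the pan. In the scene crop (8×, offset 195,155) the pointer runs from (240,150) to about (187,190), between a dark upper finger near (165,185) and a lower one near (175,238). I'll measure this numerically from averaged frames.

Run:
```python
from h import *
L=[viewer.camera("scene") for _ in range(20)];s=L[0]
A=np.mean([cv2.cvtColor(i["pixels"],cv2.COLOR_BGR2GRAY) for i in L],0).astype(np.float32);np.save("avg2.npy",A)
B=cv2.GaussianBlur(cv2.imread("pics/scene0.png",0),(0,0),.7).astype(np.float32)
pc=np.array([.643,-.096]);y=np.array([-.032,.9995])
zs=np.arange(.082,.143,.003);rs=np.arange(.108,.165,.004)
print("z\\r  ",(rs*1000).astype(int))
for n,I in(("now",A),("start",B)):
    print(n)
    for z in zs[::-1]:
        q=np.array([proj(s,np.r_[pc+r*y,z])[0] for r in rs],np.float32)
        print(round(z*1000),cv2.remap(I,q[None,:,0],q[None,:,1],cv2.INTER_LINEAR)[0].astype(int))
```

```text
z\r   [108 112 116 120 124 128 132 136 140 144 148 152 156 160 164]
now
142 [198 198 198 199 198 196 186 169 146 130 126 125 125 125 126]
139 [198 198 199 199 199 195 180 158 135 126 125 125 125 125 125]
136 [199 199 200 200 196 184 159 136 128 125 126 125 122 119 115]
133 [199 200 199 193 176 152 135 127 131 129 124 115 106  99  92]
130 [197 194 181 160 143 129 137 144 141 131 111  93  82  79  72]
127 [183 164 146 130 135 151 163 165 145 122  98  81  80  81  78]
124 [150 129 125 138 159 177 176 165 137 111  96  94  98 101  98]
121 [121 122 134 156 168 172 162 142 114  99  98 106 114 115 107]
118 [116 125 136 144 145 140 123 101  87  86  97 112 120 120 106]
115 [120 124 127 120 119 101  94  82  89  92 107 118 123 118 102]
112 [139 138 135 126 122 113 118 119 118 114 119 120 117 105  89]
109 [168 166 162 159 156 162 163 157 142 127 120 108  95  83  71]
106 [188 185 184 184 184 189 185 171 148 125 106  90  74  70  66]
103 [193 192 192 193 194 196 188 169 145 119  98  88  81  82  80]
100 [193 194 194 195 196 195 184 166 144 121 108 103 103 102  98]
97 [193 194 195 195 195 193 183 166 14
[... 1037 characters left out ...]
9 170 150 148 148 148 143 137 131 124 112  97]
109 [207 198 183 164 154 153 163 164 157 143 132 119 106  94  83]
106 [190 172 158 151 159 172 177 172 156 134 117 101  89  84  79]
103 [160 147 146 156 168 180 176 161 138 115  97  91  90  92  91]
100 [137 138 145 157 164 166 153 133 111  96  91  99 106 109 106]
97 [132 138 142 148 148 139 125 108  95  95 104 115 123 122 116]
94 [140 142 144 143 140 126 118 108 107 113 121 128 132 128 119]
91 [158 160 159 157 152 143 139 136 134 134 135 135 135 131 123]
88 [182 184 182 180 177 173 169 164 154 146 140 136 135 132 128]
85 [198 199 198 198 196 194 186 176 161 148 139 135 135 134 134]
82 [199 202 201 202 202 198 188 176 157 144 136 135 136 136 136]
```

On the common plane, the fingers are at z ≈ 0.1285 and 0.105, so the middle is about 0.117. The pointer is at about 0.116, well inside the gap. The third part stays on the bench and the arm is clear of everything.

```bash
python3 -c "
from station import ctrl, viewer, order
print(order.hand_in())"
```

```text
the job is handed in; nothing more can be done
None
```

I handed the job in at about 26 s: the vee block stands on the board, two aluminium parts lie on the pan with the pointer about 1 mm from the clip's midpoint as measured from the camera images, the spare part is still on the bench, and I saw no sign that the tape measure or screwdriver moved; the hand-in returned no verdict.

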